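# Shim the rocking corner of a contactor plate

## Task

One corner of the contactor mounting plate rocks on its stand: press down on the plate's corners one after another until you find the one that gives, then push that corner's flip shim (the little metal lever beside it) down flat, and press firmly on the same corner once more to check that it is now solid. Leave the other three shims standing up, only press and never pick anything up or lift the plate, and do not disturb the loose parts lying around the stand.

Things in the scene. Friction and masses are not known exactly. Their poses are not given: they have to be found in the camera images.
- stand: low frame of dark flat steel, 230 mm (x) by 340 mm (y), fixed to the bench; origin at its centre on the bench top; at yaw 0 its x points away from the robot and y to the left. It carries four feet, at x -90 (near) or +90 mm (far) and y +75 (left) or -75 mm (right).
- plate: grey steel mounting plate 220 (x) x 190 (y) x 4 mm, 3 kg, loose and level on the feet, parallel to the stand; origin: centre of its underside, 42 mm above the bench. Device row at |x| < 85, |y| < 30 mm, top 114 mm above the bench; wiring ducts at |x| < 65, |y| 41..61 mm, top 68 mm. Corners bare; one of them, a different one each time and not to be told by eye, rocks.
- corner_nl (a point): press point on the bare plate top at its near left corner, right above the foot, 20 mm in from both edges, 46 mm above the bench. If this corner is the one that rocks, it starts to give at about 4 N down and from about 6 N is 4 mm lower, on its stop (the opposite corner rises as much); let go, it comes back. A solid corner does not give
- corner_nr (a point): press point on the bare plate top at its near right corner, right above the foot, 20 mm in from both edges, 46 mm above the bench. If this corner is the one that rocks, it starts to give at about 4 N down and from about 6 N is 4 mm lower, on its stop (the opposite corner rises as much); let go, it comes back. A solid corner does not give
- corner_fl (a point): press point on the bare plate top at its far left corner, right above the foot, 20 mm in from both edges, 46 mm above the bench. If this corner is the one that rocks, it starts to give at about 4 N down and from about 6 N is 4 mm lower, on its stop (the opposite corner rises as much); let go, it comes back. A solid corner does not give
- corner_fr (a point): press point on the bare plate top at its far right corner, right above the foot, 20 mm in from both edges, 46 mm above the bench. If this corner is the one that rocks, it starts to give at about 4 N down and from about 6 N is 4 mm lower, on its stop (the opposite corner rises as much); let go, it comes back. A solid corner does not give
- shim_nl (a joint): flip shim of the near left foot: metal lever 26 x 3 mm sticking out to the stand's +y, hinged at the foot 14 mm above the bench, 93 mm long. Rad: 0 = up at 40 degrees (end 75 mm high), 0.70 = flat. Stiff: 4 to 8 N moves it, and it stays put. Flat, it lifts the foot's pad 4 mm: takes up the play of the rocking corner, would jack up a solid one
- press_nl (a point): point on top of the near left flip shim's lever, 66 mm from its hinge, moving with it: shim up, 57 mm above the bench and 50 mm out from the foot; shim flat, 15.5 mm above the bench and 66 mm out. A finger going straight down from the first place until 15.5 mm above the bench lays it flat
- shim_nr (a joint): flip shim of the near right foot: metal lever 26 x 3 mm sticking out to the stand's -y, hinged at the foot 14 mm above the bench, 93 mm long. Rad: 0 = up at 40 degrees (end 75 mm high), 0.70 = flat. Stiff: 4 to 8 N moves it, and it stays put. Flat, it lifts the foot's pad 4 mm: takes up the play of the rocking corner, would jack up a solid one
- press_nr (a point): point on top of the near right flip shim's lever, 66 mm from its hinge, moving with it: shim up, 57 mm above the bench and 50 mm out from the foot; shim flat, 15.5 mm above the bench and 66 mm out. A finger going straight down from the first place until 15.5 mm above the bench lays it flat
- shim_fl (a joint): flip shim of the far left foot: metal lever 26 x 3 mm sticking out to the stand's +y, hinged at the foot 14 mm above the bench, 93 mm long. Rad: 0 = up at 40 degrees (end 75 mm high), 0.70 = flat. Stiff: 4 to 8 N moves it, and it stays put. Flat, it lifts the foot's pad 4 mm: takes up the play of the rocking corner, would jack up a solid one
- press_fl (a point): point on top of the far left flip shim's lever, 66 mm from its hinge, moving with it: shim up, 57 mm above the bench and 50 mm out from the foot; shim flat, 15.5 mm above the bench and 66 mm out. A finger going straight down from the first place until 15.5 mm above the bench lays it flat
- shim_fr (a joint): flip shim of the far right foot: metal lever 26 x 3 mm sticking out to the stand's -y, hinged at the foot 14 mm above the bench, 93 mm long. Rad: 0 = up at 40 degrees (end 75 mm high), 0.70 = flat. Stiff: 4 to 8 N moves it, and it stays put. Flat, it lifts the foot's pad 4 mm: takes up the play of the rocking corner, would jack up a solid one
- press_fr (a point): point on top of the far right flip shim's lever, 66 mm from its hinge, moving with it: shim up, 57 mm above the bench and 50 mm out from the foot; shim flat, 15.5 mm above the bench and 66 mm out. A finger going straight down from the first place until 15.5 mm above the bench lays it flat
- spare_contactor_mid (a point): middle of a spare contactor standing loose left of the stand, 45 x 58 x 57 mm, black and white; bystander
- terminal_bar_mid (a point): middle of a loose blue terminal bar with brass insert, 62 x 30 x 28 mm, on the bench between the two left shims; bystander
- screwdriver_grip (a point): handle of a loose screwdriver, 200 mm long, lying on the bench right of the stand; bystander

How it is judged:
On the way, in this order (a step that is already met when the one before it is completed fails the run):
1. a finger presses the rocking corner down (2 mm or more), all four shims still up (z of any of corner_nl, corner_nr, corner_fl, corner_fr in the frame of stand below 0.044 m and contact force between the fingers and plate above 1 N and value of joint each of shim_nl, shim_nr, shim_fl, shim_fr below 0.2 rad), for 0.1 s.
2. the flip shim of one corner, the one that rocked, is flat (0.60 rad or more), the other three still up, the plate not jacked up (((value of joint shim_nl above 0.6 rad and value of joint each of shim_nr, shim_fl, shim_fr below 0.2 rad and z of corner_nl in the frame of stand between 0.0445 and 0.0475 m) or (value of joint shim_nr above 0.6 rad and value of joint each of shim_nl, shim_fl, shim_fr below 0.2 rad and z of corner_nr in the frame of stand between 0.0445 and 0.0475 m) or (value of joint shim_fl above 0.6 rad and value of joint each of shim_nl, shim_nr, shim_fr below 0.2 rad and z of corner_fl in the frame of stand between 0.0445 and 0.0475 m) or (value of joint shim_fr above 0.6 rad and value of joint each of shim_nl, shim_nr, shim_fl below 0.2 rad and z of corner_fr in the frame of stand between 0.0445 and 0.0475 m))), for 0.2 s.
3. a finger presses on the shimmed corner (over 4 N, within 60 mm of its press point) and it stays within 1.5 mm of its level (((value of joint shim_nl above 0.6 rad and value of joint each of shim_nr, shim_fl, shim_fr below 0.2 rad and contact force between the fingers and plate above 4 N and horizontal distance between the grasp point and corner_nl below 0.06 m and z of corner_nl in the frame of stand above 0.0445 m) or (value of joint shim_nr above 0.6 rad and value of joint each of shim_nl, shim_fl, shim_fr below 0.2 rad and contact force between the fingers and plate above 4 N and horizontal distance between the grasp point and corner_nr below 0.06 m and z of corner_nr in the frame of stand above 0.0445 m) or (value of joint shim_fl above 0.6 rad and value of joint each of shim_nl, shim_nr, shim_fr below 0.2 rad and contact force between the fingers and plate above 4 N and horizontal distance between the grasp point and corner_fl below 0.06 m and z of corner_fl in the frame of stand above 0.0445 m) or (value of joint shim_fr above 0.6 rad and value of joint each of shim_nl, shim_nr, shim_fl below 0.2 rad and contact force between the fingers and plate above 4 N and horizontal distance between the grasp point and corner_fr below 0.06 m and z of corner_fr in the frame of stand above 0.0445 m))), for 0.1 s.
At the end, for the whole second after the job is handed in: Exactly one flip shim, that of the corner that rocked, is flat (0.60 rad or more of 0.70) and the other three stand (below 0.2 rad); all four corners of the plate are within 1.5 mm of level at 46 mm, the plate lies still and within 12 mm of the stand's centre (((value of joint shim_nl above 0.6 rad and value of joint each of shim_nr, shim_fl, shim_fr below 0.2 rad) or (value of joint shim_nr above 0.6 rad and value of joint each of shim_nl, shim_fl, shim_fr below 0.2 rad) or (value of joint shim_fl above 0.6 rad and value of joint each of shim_nl, shim_nr, shim_fr below 0.2 rad) or (value of joint shim_fr above 0.6 rad and value of joint each of shim_nl, shim_nr, shim_fl below 0.2 rad)) and z of corner_nl in the frame of stand between 0.0445 and 0.0475 m and z of corner_nr in the frame of stand between 0.0445 and 0.0475 m and z of corner_fl in the frame of stand between 0.0445 and 0.0475 m and z of corner_fr in the frame of stand between 0.0445 and 0.0475 m and linear speed of plate below 0.01 m/s and horizontal distance between plate and stand below 0.012 m); the robot touches nothing.
It fails at once if a solid corner is jacked up by its shim (over 2.5 mm) ((value of joint shim_nl above 0.3 rad and z of corner_nl in the frame of stand above 0.0485 m) or (value of joint shim_nr above 0.3 rad and z of corner_nr in the frame of stand above 0.0485 m) or (value of joint shim_fl above 0.3 rad and z of corner_fl in the frame of stand above 0.0485 m) or (value of joint shim_fr above 0.3 rad and z of corner_fr in the frame of stand above 0.0485 m)).
It fails at once if the plate is lifted or pushed off its feet (its middle rises over 5 mm or moves over 15 mm) (z of plate in the frame of stand above 0.047 m or horizontal distance between plate and stand above 0.015 m).
It fails at once if a shim of another corner is pushed down: two shims lower than half-way (value of joint each of shim_nl, shim_nr above 0.35 rad or value of joint each of shim_nl, shim_fl above 0.35 rad or value of joint each of shim_nl, shim_fr above 0.35 rad or value of joint each of shim_nr, shim_fl above 0.35 rad or value of joint each of shim_nr, shim_fr above 0.35 rad or value of joint each of shim_fl, shim_fr above 0.35 rad).
It fails at once if a loose part is moved over 20 mm (distance of any of spare_contactor_mid, terminal_bar_mid, screwdriver_grip from where it was at the start of the episode above 0.02 m).
It also fails if it takes over 56 s, if anything falls off the work surface, if the arm or the gripper's body presses on something with over 40 N, if the wrist force passes 120 N, or if a joint passes its speed limit or range.

## Robot

A 6-joint arm with a two-finger parallel gripper is mounted at the origin on the work surface. World frame = base frame: x ahead of the robot, y to its left, z up, the work surface at z = 0. Lengths are in m, angles in rad, forces in N, time in s.
With the tool pointing down it reaches from about 0.4 to 0.825 m from the base axis. Payload 7 kg.
Tool frame: the origin (TCP) lies midway between the tips of the shut fingers; the grasp point (between the pads) lies 19 mm behind it; y points along the fingers, z is the direction in which the jaws open and shut, and the axes are right-handed (so a half turn about y gives the same grasp; the last joint's range is limited). The gripper opens to 88 mm and grips with 3 to 60 N. Pads are 19 mm wide; open, the fingers measure 130 mm over their backs; the gripper's body (78 mm by 193 mm) begins 47 mm behind the grasp point.
Start: joints at [-0.968, 0.359, 0.012, 0, -1.224, -0.288], TCP at [0.209, -0.642, 0.187] pointing down, gripper open.
Joint ranges: [-3.07, 3.07], [-1.43, 2.12], [-1.02, 1.25], [-3.03, 1.67], [-3.05, -0], [-3.03, 3.03]. Speed limits (rad/s): [2.39, 2.39, 3.01, 3.14, 3.14, 3.14].

## Interface

Orientations are given as [roll, pitch, yaw] about the fixed x, y, z axes, in that order (R = Rz(yaw) Ry(pitch) Rx(roll)).
In Python, from station import arm gives the robot as it stands.
- The arm moves only by the tool move_arm, never from a script. Its argument "deltas" is a list of rows, each an object with "dp": the shift along the tool's x, y, z in mm, a list of three; "rotation": the turn, a rotation vector about the tool's x, y, z in degrees, a list of three. A call has 1 to 5 rows; each row shifts and turns the pose as measured when the row begins, along the tool's axes as they then stand; what a row does not reach is not made up. A row lasts 1/12 s, in which the tool goes at most 41.7 mm and 7.16 degrees, less where a joint would pass 70% of its speed; a pose out of reach is approached as far as the arm can. A call is refused whole if a number of a shift passes 41.7 or a number of a turn 7.16, either way. A call with a gripper value outside its range is refused whole. "jaw" is the closure in counts, from 0 (fully open) to 255 (shut), set as the call begins (left out, the last holds). The fingers move at their own pace and stop on an object; "squeeze" is the grip in N (left out, the last holds). Time passes only in rows, so rows that do not move let the fingers close. It gives the time, the measured TCP pose, the force and the opening at its end, in the units of the state.
- arm.get_state(): the state, without advancing time (a new reading comes with each control period).
- arm.grab_frame(name): name is "scene" or "top"; returns a dict with "pixels" (400x640x3 uint8, red, green, blue), "z_map" (400x640 float32, m along the optical axis (not along the pixel's ray), 0 where there is no reading), "fx", "fy", "cx", "cy" (pixels), "k1" (the pictures are not rectified: a ray, as slopes to the right and down, at radius r is drawn at 1 + k1 r^2 times it, then the intrinsics apply), "cam_to_world" (4x4, takes a point from camera to world coordinates). Camera axes: x right, y down, z forward; pixel columns grow to the right and rows downward; lengths in m; the calibration is good to about 2 mm. A picture is of the moment at which its call begins.
- arm.job_done(): hands the job in, once; it reports no verdict.
The state is a dict: "t": time; "q": joint angles; "qd": joint speeds; "joint_efforts": joint torques, N m; "eef_pos": TCP position; "ee_rot": TCP orientation; "force": force on the tool from outside, world axes, zero at the start; "moment": the same for the moment, N m; "width": finger opening in m.
Only numpy, scipy, OpenCV 4.12 (cv2) and the standard library are available. Lean on these libraries where they do the work, as an engineer would, in place of code of your own. Each camera call takes 0.05 s, during which the arm holds its last target.

## Working session

There is one attempt and no reset: what is moved stays moved. The work goes in short steps, Python scripts to look and compute and a tool call to move; the robot and the scene stay as the last step left them, time stands still between calls to the robot, and variables do not carry over. Pictures are saved under pics/ and viewed, and the job is handed in when it is done.

Besides the shell and the picture viewer there is one more tool, called after ">>>" by a JSON object that holds its "name" and its "arguments", one argument or row to a line. move_arm: Moves the arm, as the interface text tells. Its arguments: {"type":"object","properties":{"deltas":{"type":"array","items":{"type":"object","properties":{"dp":{"type":"array","items":{"type":"number"}},"rotation":{"type":"array","items":{"type":"number"}}}}},"jaw":{"type":"number"},"squeeze":{"type":"number"}},"required":["deltas"]}

```bash
mkdir -p pics; python3 - <<'E'
from station import arm
import cv2,numpy as np,pickle
s=arm.get_state();print(s)
for n in("scene","top"):
    f=arm.grab_frame(n);pickle.dump(f,open(f"{n}0.pkl","wb"))
    print(n,f["fx"],f["fy"],f["cx"],f["cy"],f["k1"],np.round(f["cam_to_world"],3).tolist())
    cv2.imwrite(f"pics/{n}0.png",f["pixels"][:,:,::-1])
E
```

```text
{'t': 0.0, 'q': array([-9.67895955e-01,  3.59396430e-01,  1.10457259e-02, -3.82829083e-04,
       -1.22409844e+00, -2.88093747e-01]), 'qd': array([ 0.00057321,  0.00012559, -0.0002424 , -0.00065891, -0.00180171,
       -0.00095317]), 'joint_efforts': array([-5.38078948e-04, -5.82715917e+01,  2.93045139e+01,  6.99713096e+00,
        6.86232830e-03, -1.04515620e-04]), 'eef_pos': array([ 0.20879886, -0.6412949 ,  0.18560497]), 'ee_rot': array([-1.56910936e+00,  1.24609205e-04,  3.14676350e-01]), 'force': array([-0.04811627,  0.58375676, -0.43547232]), 'moment': array([-0.00419599, -0.02680879, -0.03423902]), 'width': 0.0874118239097677}
scene 475.78615694499194 475.78615694499194 318.93347163368264 197.39153168962633 -0.14547097678609175 [[0.726, 0.58, -0.37, 0.969], [0.688, -0.611, 0.393, -0.415], [0.002, -0.539, -0.842, 1.029], [0.0, 0.0, 0.0, 1.0]]
top 491.99264535839825 491.99264535839825 314.408552986406 201.64383469962115 0.04880032753985947 [[0.037, -0.978, 0.205, 0.316], [-0.999, -0.036, 0.005, 0.014], [0.003, -0.205, -0.979, 1.238], [0.0, 0.0, 0.0, 1.0]]
```

View pics/scene0.png

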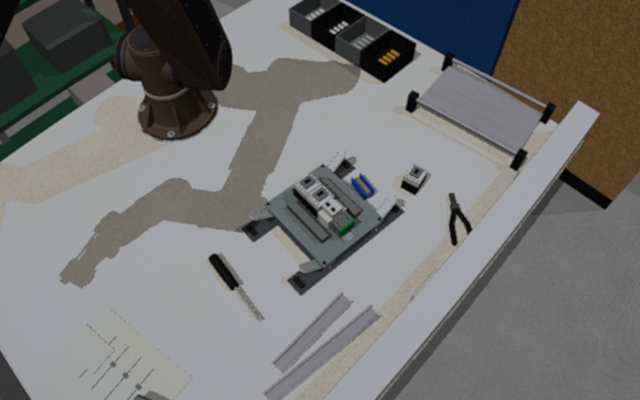

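View pics/top0.png

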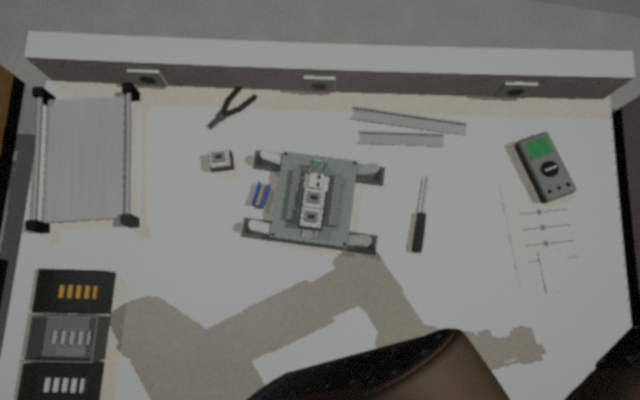

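The top view shows the plate at about (315,198), with its four shims to the left (≈265,158 and ≈258,228) and right (≈370,170 and ≈360,240). The terminal bar is at (261,194), the contactor at (220,160) and the screwdriver at (420,215).

```bash
cat > h.py <<'E'
import numpy as np,cv2,pickle
def cloud(f):
    v,u=np.mgrid[0:400,0:640]
    K=np.array([[f["fx"],0,f["cx"]],[0,f["fy"],f["cy"]],[0,0,1]])
    p=cv2.undistortPoints(np.stack([u,v],-1).reshape(-1,1,2).astype(np.float64),K,np.array([f["k1"],0,0,0,0.])).reshape(400,640,2)
    z=f["z_map"];P=np.stack([p[...,0]*z,p[...,1]*z,z],-1)
    T=np.array(f["cam_to_world"]);return P@T[:3,:3].T+T[:3,3]
E
python3 - <<'E'
from h import *
for n in("top","scene"):
    f=pickle.load(open(n+"0.pkl","rb"));W=cloud(f)
    ok=(f["z_map"]>0)&(abs(W[...,0]-.6)<.4)&(abs(W[...,1])<.4)
    b=ok&(abs(W[...,2])<.02);print(n,"bench z",np.median(W[b][:,2]))
    m=(ok&(abs(W[...,2]-.046)<.006)).astype(np.uint8)
    k,l,st,c=cv2.connectedComponentsWithStats(cv2.morphologyEx(m,cv2.MORPH_OPEN,np.ones((3,3))))
    i=1+np.argmax(st[1:,4]);pts=W[l==i];print(st[i],"z",np.median(pts[:,2]))
    print(cv2.minAreaRect((pts[:,:2]*1000).astype(np.float32)))
    hi=ok&(W[...,2]>.06)&(abs(W[...,0]-.6)<.2)
    im=f["pixels"][:,:,::-1]
    y0,x0=(130,225) if n=="top" else (140,200)
    cv2.imwrite(f"pics/{n}z.png",cv2.resize(im[y0:y0+150,x0:x0+200],None,fx=4,fy=4,interpolation=cv2.INTER_CUBIC))
E
```

```text
top bench z 0.0010793094684246052
[ 270  151   88   96 3760] z 0.04686269450417868
((575.310302734375, 20.514678955078125), (189.9928436279297, 221.2401580810547), 84.31394958496094)
scene bench z 0.0006019418773309804
[ 266  164  116  102 3087] z 0.04618522855266605
((572.0845947265625, 20.094497680664062), (191.39743041992188, 221.99615478515625), 83.92499542236328)
```

View pics/topz.png

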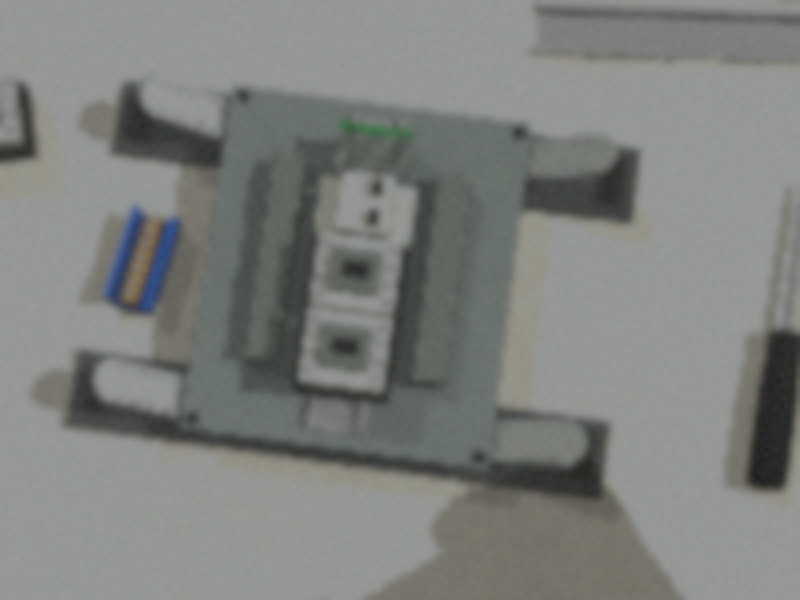

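View pics/scenez.png

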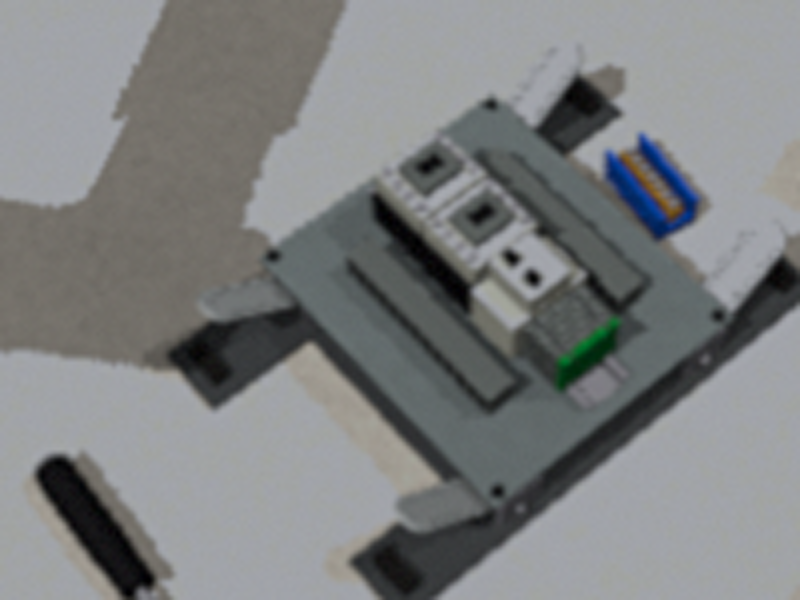

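```bash
cat > go.py <<'E'
# usage: python3 go.py sx sy z   (stand-frame mm, tcp height mm) -> remaining shift in tool axes
import sys,numpy as np
from station import arm
from scipy.spatial.transform import Rotation as Ro
C=np.array([573.7,20.3]);Y=np.radians(-5.9)
s=arm.get_state();R=Ro.from_euler('xyz',s["ee_rot"])
c,n=np.cos(Y),np.sin(Y);sx,sy,z=map(float,sys.argv[1:4])
t=np.r_[C+np.array([[c,-n],[n,c]])@[sx,sy],z]
p=np.array(s["eef_pos"])*1000
want=Ro.from_euler('xyz',[-np.pi/2,0,np.radians(90-5.9)])
print("t",round(s["t"],2),"p",p.round(1),"F",np.array(s["force"]).round(1),"target",t.round(1),"w",s["width"])
print("stand-frame tcp",(np.array([[c,n],[-n,c]])@(p[:2]-C)).round(1))
print("dp now",R.inv().apply(t-p).round(1),"dp after turn",want.inv().apply(t-p).round(1),"rot",np.degrees((R.inv()*want).as_rotvec()).round(2))
E
python3 go.py -85 -82 130
```

```text
t 0.1 p [ 208.8 -641.4  185.7] F [0.5 0.2 0.2] target [480.7 -52.5 130. ] w 0.08757552296716933
stand-frame tcp [-295.  -695.7]
dp now [440.9  56.4 475.7] dp after turn [ 613.7   55.7 -210. ] rot [-8.000e-02 -6.607e+01  4.000e-02]
```

>>> {"name": "move_arm", "arguments": {
  "deltas": [
    {"dp": [0, 0, 0], "rotation": [0, -7, 0]},
    {"dp": [0, 0, 0], "rotation": [0, -7, 0]},
    {"dp": [0, 0, 0], "rotation": [0, -7, 0]},
    {"dp": [0, 0, 0], "rotation": [0, -7, 0]},
    {"dp": [0, 0, 0], "rotation": [0, -7, 0]}
  ],
  "jaw": 255,
  "squeeze": 20
}}

```text
t: 0.52
eef_pos: [0.2082, -0.6398, 0.1828]
ee_rot: [-1.565, -0.003, 0.938]
force: [0.5, -0.1, -0.3]
width: 0.0597
```

>>> {"name": "move_arm", "arguments": {
  "deltas": [
    {"dp": [0, 0, 0], "rotation": [0, -7, 0]},
    {"dp": [0, 0, 0], "rotation": [0, -7, 0]},
    {"dp": [0, 0, 0], "rotation": [0, -7, 0]},
    {"dp": [0, 0, 0], "rotation": [0, -7, 0]},
    {"dp": [0, 0, 0], "rotation": [0, -7, 0]}
  ]
}}

```text
t: 0.93
eef_pos: [0.2076, -0.6382, 0.1798]
ee_rot: [-1.566, -0.011, 1.563]
force: [-0.4, -0.2, -0.1]
width: 0.0268
```

```bash
python3 go.py -85 -82 130
```

```text
t 0.93 p [ 207.6 -638.2  179.8] F [-0.4 -0.2 -0.1] target [480.7 -52.5 130. ] w 0.026808237772794508
stand-frame tcp [-296.5 -692.6]
dp now [ 587.2   54.9 -268.8] dp after turn [ 610.6   49.8 -211.5] rot [-0.3   5.46  0.6 ]
```

>>> {"name": "move_arm", "arguments": {
  "deltas": [
    {"dp": [30, 0, -12], "rotation": [0, 1, 0]},
    {"dp": [30, 0, -12], "rotation": [0, 1, 0]},
    {"dp": [30, 0, -12], "rotation": [0, 1, 0]},
    {"dp": [30, 0, -12], "rotation": [0, 1, 0]},
    {"dp": [30, 0, -12], "rotation": [0, 1, 0]}
  ]
}}

```text
t: 1.35
eef_pos: [0.2705, -0.4883, 0.1756]
ee_rot: [-1.559, -0.016, 1.478]
force: [0.9, -0.3, -0.5]
width: 0.0007
```

>>> {"name": "move_arm", "arguments": {
  "deltas": [
    {"dp": [30, 0, -10], "rotation": [0, 0, 0]},
    {"dp": [30, 0, -10], "rotation": [0, 0, 0]},
    {"dp": [30, 0, -10], "rotation": [0, 0, 0]},
    {"dp": [30, 0, -10], "rotation": [0, 0, 0]},
    {"dp": [30, 0, -10], "rotation": [0, 0, 0]}
  ]
}}

```text
t: 1.77
eef_pos: [0.3349, -0.3354, 0.1757]
ee_rot: [-1.557, -0.018, 1.475]
force: [0.8, 0.3, -0.1]
width: 0.0005
```

```bash
python3 go.py -85 -82 130
```

```text
t 1.77 p [ 334.9 -335.4  175.7] F [ 0.8  0.3 -0.1] target [480.7 -52.5 130. ] w 0.0005427003357531613
stand-frame tcp [-201.  -378.4]
dp now [ 294.7   49.2 -118.8] dp after turn [ 296.4   45.7 -116. ] rot [-0.81  0.42  1.02]
```

>>> {"name": "move_arm", "arguments": {
  "deltas": [
    {"dp": [29, 2, -12], "rotation": [0, 0, 0]},
    {"dp": [29, 2, -12], "rotation": [0, 0, 0]},
    {"dp": [29, 2, -12], "rotation": [0, 0, 0]},
    {"dp": [29, 2, -12], "rotation": [0, 0, 0]},
    {"dp": [29, 2, -12], "rotation": [0, 0, 0]}
  ]
}}

```text
t: 2.18
eef_pos: [0.4092, -0.1887, 0.1674]
ee_rot: [-1.558, -0.018, 1.475]
force: [1.1, -0.5, 0.2]
width: 0.0004
```

>>> {"name": "move_arm", "arguments": {
  "deltas": [
    {"dp": [29, 2, -12], "rotation": [0, 0, 0]},
    {"dp": [29, 2, -12], "rotation": [0, 0, 0]},
    {"dp": [29, 2, -12], "rotation": [0, 0, 0]},
    {"dp": [26, 2, -11], "rotation": [-0.4, 0, 0.5]},
    {"dp": [15, 2, -5], "rotation": [-0.4, 0, 0.5]}
  ]
}}

```text
t: 2.6
eef_pos: [0.4755, -0.0571, 0.1585]
ee_rot: [-1.572, -0.002, 1.476]
force: [0.4, -0.4, 0.6]
width: 0.0006
```

```bash
python3 go.py -85 -82 60
```

```text
t 2.6 p [475.5 -57.1 158.5] F [ 0.4 -0.4  0.6] target [480.7 -52.5  60. ] w 0.0005874312311650937
stand-frame tcp [-89.7 -87.1]
dp now [ 4.9 98.5 -4.6] dp after turn [ 5.1 98.5 -4.7] rot [0.09 0.48 0.09]
```

>>> {"name": "move_arm", "arguments": {
  "deltas": [
    {"dp": [3, 20, -3], "rotation": [0, 0.4, 0]},
    {"dp": [2, 25, -2], "rotation": [0, 0, 0]},
    {"dp": [0, 25, 0], "rotation": [0, 0, 0]},
    {"dp": [0, 20, 0], "rotation": [0, 0, 0]},
    {"dp": [0, 0, 0], "rotation": [0, 0, 0]}
  ]
}}

```text
t: 3.02
eef_pos: [0.4838, -0.0468, 0.0658]
ee_rot: [-1.576, -0.002, 1.476]
force: [-0.4, -0.9, -0.2]
width: 0.0004
```

```bash
python3 go.py -85 -82 46;python3 - <<'E'
from station import arm
import cv2
f=arm.grab_frame("scene");cv2.imwrite("pics/s1.png",cv2.resize(f["pixels"][100:300,180:440,::-1],None,fx=3,fy=3))
E
```

```text
t 3.02 p [483.8 -46.8  65.8] F [-0.4 -0.9 -0.2] target [480.7 -52.5  46. ] w 0.0003997281371131118
stand-frame tcp [-82.5 -75.9]
dp now [-6.1 19.8  2.6] dp after turn [-6.1 19.8  2.5] rot [0.3  0.49 0.14]
```

View pics/s1.png

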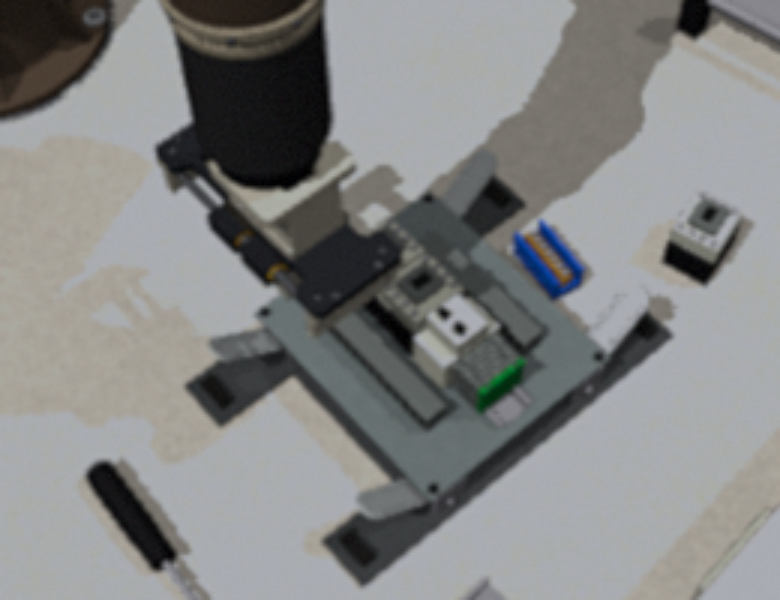

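The picture shows the fingers above the near right corner, around (310,330). The gripper body is clear of the devices.

>>> {"name": "move_arm", "arguments": {
  "deltas": [
    {"dp": [-5, 6, 2], "rotation": [0, 0.4, 0]},
    {"dp": [-2, 6, 0], "rotation": [0, 0, 0]},
    {"dp": [0, 3, 0], "rotation": [0, 0, 0]},
    {"dp": [0, 2, 0], "rotation": [0, 0, 0]},
    {"dp": [0, 0, 0], "rotation": [0, 0, 0]}
  ]
}}

```text
t: 3.48
eef_pos: [0.4844, -0.0545, 0.0531]
ee_rot: [-1.583, -0.004, 1.469]
force: [-0.2, 0.5, 1.3]
width: 0.0001
```

```bash
python3 go.py -85 -82 46
```

```text
t 3.48 p [484.4 -54.5  53.1] F [-0.2  0.5  1.3] target [480.7 -52.5  46. ] w 0.00012738643648339132
stand-frame tcp [-81.1 -83.6]
dp now [1.6 7.  4. ] dp after turn [1.6 7.1 3.9] rot [0.69 0.05 0.21]
```

>>> {"name": "move_arm", "arguments": {
  "deltas": [
    {"dp": [0, 3, 2], "rotation": [0.4, 0, 0]},
    {"dp": [0, 3, 1], "rotation": [0.2, 0, 0]},
    {"dp": [0, 2, 0], "rotation": [0, 0, 0]},
    {"dp": [0, 2, 0], "rotation": [0, 0, 0]}
  ]
}}

```text
t: 3.82
eef_pos: [0.4826, -0.054, 0.044]
ee_rot: [-1.575, -0.005, 1.468]
force: [-0.3, 0.2, 1.0]
width: 0.0002
```

>>> {"name": "move_arm", "arguments": {
  "deltas": [
    {"dp": [0, 2, 0], "rotation": [0, 0, 0]},
    {"dp": [0, 2, 0], "rotation": [0, 0, 0]}
  ]
}}

```text
t: 3.98
eef_pos: [0.4827, -0.054, 0.0396]
ee_rot: [-1.575, -0.005, 1.469]
force: [-0.8, 0.9, 0.1]
width: 0.0005
```

>>> {"name": "move_arm", "arguments": {
  "deltas": [
    {"dp": [0, 2, 0], "rotation": [0, 0, 0]},
    {"dp": [0, 2, 0], "rotation": [0, 0, 0]}
  ]
}}

```text
t: 4.15
eef_pos: [0.4827, -0.0539, 0.0351]
ee_rot: [-1.575, -0.005, 1.469]
force: [0.0, -0.5, 0.6]
width: 0.0004
```

```bash
python3 - <<'E'
from station import arm
import cv2
s=arm.get_state();print(s["eef_pos"],s["force"])
for n in("scene","top"):
  f=arm.grab_frame(n)
  r=f["pixels"][130:280,200:400,::-1] if n=="scene" else f["pixels"][130:280,225:425,::-1]
  cv2.imwrite(f"pics/{n}2.png",cv2.resize(r,None,fx=4,fy=4,interpolation=2))
E
```

```text
[ 0.482699   -0.05387255  0.03512695] [ 0.04826194 -0.52063196  0.63311466]
```

View pics/scene2.png

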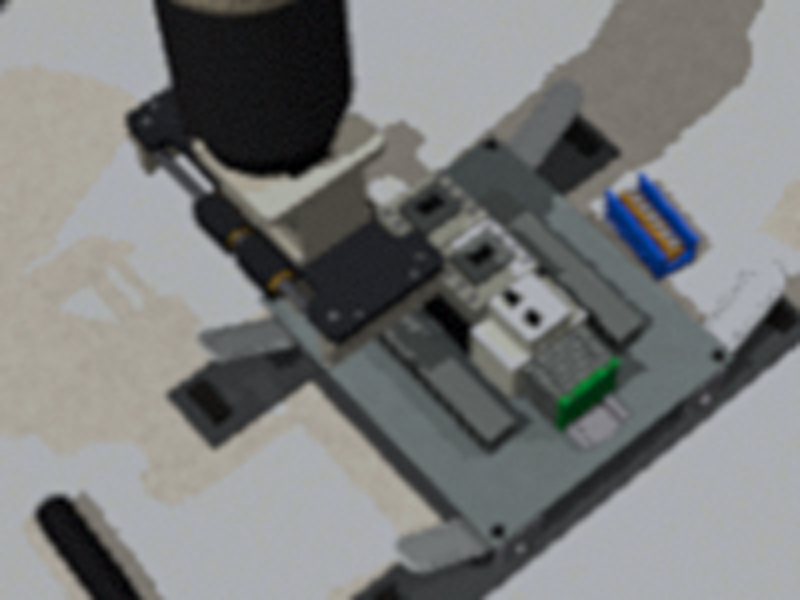

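View pics/top2.png

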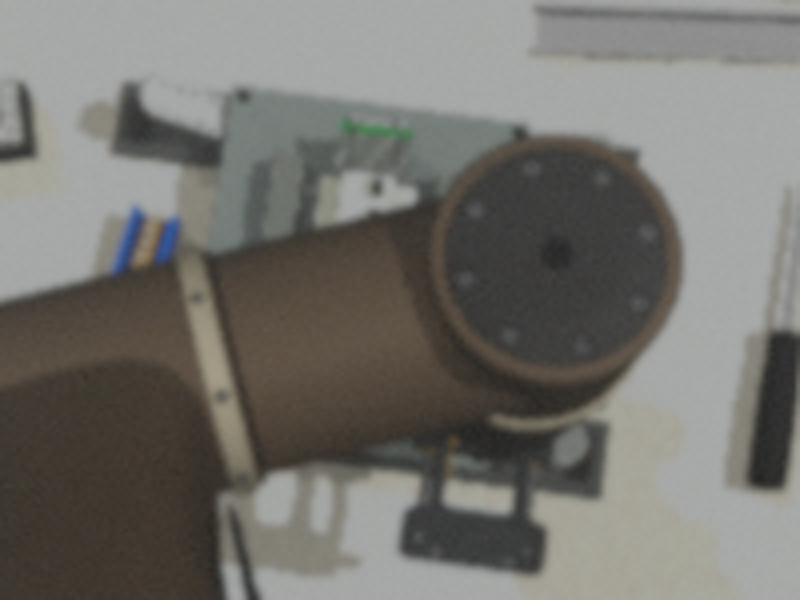

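```bash
python3 - <<'E'
from station import arm
from h import *
f=arm.grab_frame("scene");pickle.dump(f,open("s3.pkl","wb"))
W=cloud(f)
C=np.array([.5737,.0203]);Y=np.radians(-5.9);c,n=np.cos(Y),np.sin(Y)
S=(W[...,:2]-C)@np.array([[c,-n],[n,c]])
# zoom pixel (zx,zy)-> u=200+zx/4, v=130+zy/4
for zx,zy in [(330,320),(430,265),(370,240),(320,340),(345,358),(390,330),(290,300),(260,280),(230,240),(360,345),(340,350),(420,300),(700,350),(150,130),(300,318),(330,365),(500,530)]:
    u,v=200+zx//4,130+zy//4
    print((zx,zy),(S[v,u]*1000).round(0),(W[v,u,2]*1000).round(0))
m=(abs(W[...,2]-.046)<.006)&(abs(S[...,0])<.115)&(abs(S[...,1])<.1)
P=np.c_[S[m],W[m][:,2]]
for a in(-1,1):
  for b in(-1,1):
    q=P[(a*P[:,0]>.07)&(b*P[:,1]>.06)];print(a,b,len(q),np.median(q[:,2]) if len(q) else None)
cv2.imwrite("pics/s3.png",cv2.resize(f["pixels"][180:260,230:330,::-1],None,fx=8,fy=7,interpolation=2))
E
```

```text
(330, 320) [   2. -117.] 184.0
(430, 265) [  8. -54.] 180.0
(370, 240) [-23. -70.] 183.0
(320, 340) [   2. -124.] 170.0
(345, 358) [   3. -111.] 140.0
(390, 330) [-28. -58.] 72.0
(290, 300) [-75. -94.] 84.0
(260, 280) [ -52. -123.] 163.0
(230, 240) [ -88. -119.] 157.0
(360, 345) [   5. -101.] 145.0
(340, 350) [   5. -114.] 155.0
(420, 300) [  3. -57.] 141.0
(700, 350) [92. 83.] 49.0
(150, 130) [-161. -116.] 184.0
(300, 318) [-82. -84.] 47.0
(330, 365) [   4. -122.] 146.0
(500, 530) [102. -83.] 44.0
-1 -1 58 0.04594248202699036
-1 1 166 0.04590886493768909
1 -1 238 0.04607842094286452
1 1 201 0.04628713539238505
```

View pics/s3.png

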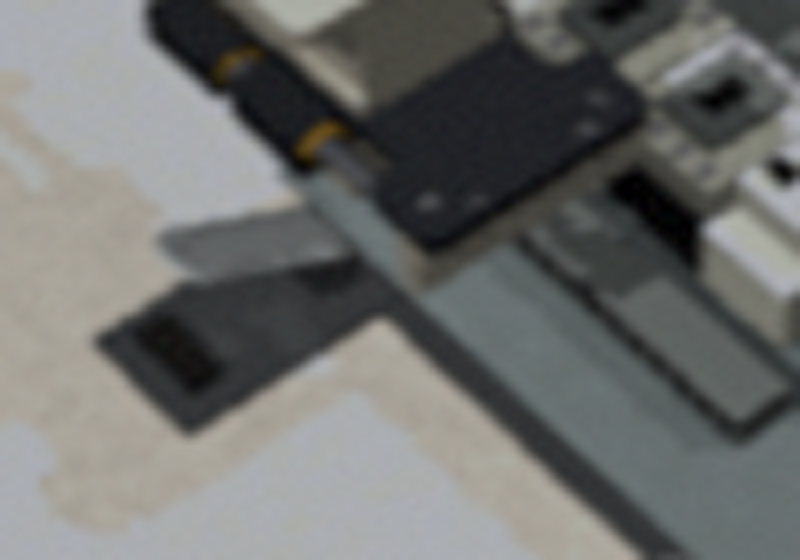

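```bash
python3 - <<'E'
from h import *
f=pickle.load(open("s3.pkl","rb"));W=cloud(f)
C=np.array([.5737,.0203]);Y=np.radians(-5.9);c,n=np.cos(Y),np.sin(Y)
S=((W[...,:2]-C)@np.array([[c,-n],[n,c]])*1000).round().astype(int);Z=(W[...,2]*1000).round().astype(int)
for v in range(198,226,2):
    print(v,[f"{S[v,u,0]},{S[v,u,1]},{Z[v,u]}" for u in range(262,292,3)])
E
```

```text
198 ['-67,-121,152', '-55,-121,165', '-51,-115,165', '-51,-108,158', '-34,-111,180', '-28,-107,184', '-23,-103,186', '-20,-97,183', '-15,-93,184', '-12,-88,183']
200 ['-149,-79,2', '-52,-123,163', '-48,-118,163', '-46,-112,159', '-64,-94,119', '-23,-111,185', '-19,-106,185', '-16,-101,184', '-12,-96,183', '-7,-91,184']
202 ['-144,-82,2', '-56,-122,149', '-48,-119,156', '-43,-114,157', '-65,-94,109', '-24,-111,176', '-17,-108,182', '-13,-103,182', '-8,-99,184', '-3,-94,185']
204 ['-140,-85,0', '-112,-92,41', '-48,-120,148', '-81,-93,80', '-34,-113,158', '-68,-85,87', '-11,-112,186', '-8,-107,184', '-4,-102,183', '1,-98,185']
206 ['-134,-89,2', '-130,-83,0', '-100,-92,47', '-96,-85,45', '-29,-116,160', '-12,-119,184', '-10,-114,181', '-4,-110,184', '1,-106,186', '5,-101,186']
208 ['-131,-92,-2', '-124,-88,3', '-106,-89,27', '-91,-89,45', '-85,-84,48', '-10,-122,182', '-5,-117,184', '1,-114,187', '4,-108,184', '8,-104,185']
210 ['-104,-108,40', '-100,-101,38', '-98,-94,33', '-86,-93,47', '-81,-87,47', '-6,-124,181', '0,-121,184', '5,-117,187', '7,-111,184', '11,-106,183']
212 ['-97,-112
[... 310 characters left out ...]
-115,50', '-78,-108,46', '-77,-101,39', '-79,-91,26', '-64,-92,46', '0,-123,162', '11,-122,176', '10,-115,167', '4,-103,145']
218 ['-79,-125,53', '-77,-118,47', '-93,-101,7', '-90,-94,5', '-84,-89,6', '-61,-94,43', '2,-125,159', '10,-122,167', '5,-112,148', '-41,-73,44']
220 ['-100,-115,5', '-95,-109,4', '-89,-104,7', '-85,-98,6', '-80,-92,4', '-74,-87,8', '-1,-124,146', '2,-118,144', '-40,-83,47', '-37,-77,45']
222 ['-95,-119,6', '-90,-113,5', '-84,-108,7', '-80,-102,6', '-75,-96,6', '-70,-91,6', '-66,-85,6', '-42,-91,45', '-36,-86,46', '-31,-81,48']
224 ['-90,-122,6', '-85,-117,7', '-80,-111,7', '-74,-106,9', '-70,-100,8', '-66,-94,5', '-61,-88,6', '-37,-95,46', '-33,-89,44', '-29,-83,43']
```

The depth points show the fingertips at roughly 75–80 mm, although the reported TCP z is 35 mm. Pixels at the plate's corner still see bare plate under the tool. So the reported z looks about 39 mm low, which also explains why there is no force. I'll keep going down in small steps and let the force show me where contact is.

>>> {"name": "move_arm", "arguments": {
  "deltas": [
    {"dp": [0, 3, 0], "rotation": [0, 0, 0]},
    {"dp": [0, 3, 0], "rotation": [0, 0, 0]},
    {"dp": [0, 3, 0], "rotation": [0, 0, 0]}
  ]
}}

```text
t: 4.55
eef_pos: [0.4833, -0.0537, 0.0263]
ee_rot: [-1.576, -0.005, 1.469]
force: [-1.1, -0.1, 0.7]
width: 0.0002
```

```bash
python3 go.py -85 -82 46; python3 - <<'E'
from station import arm
from h import *
f=arm.grab_frame("scene");W=cloud(f)
C=np.array([.5737,.0203]);Y=np.radians(-5.9);c,n=np.cos(Y),np.sin(Y)
S=((W[...,:2]-C)@np.array([[c,-n],[n,c]])*1000).round().astype(int);Z=(W[...,2]*1000).round().astype(int)
for v in range(200,228,2):
    print(v,[f"{S[v,u,0]},{S[v,u,1]},{Z[v,u]}" for u in range(265,286,2)])
cv2.imwrite("pics/s4.png",cv2.resize(f["pixels"][180:260,230:330,::-1],None,fx=8,fy=7,interpolation=0))
E
```

```text
t 4.55 p [483.3 -53.7  26.3] F [-1.1 -0.1  0.7] target [480.7 -52.5  46. ] w 0.00022713337035086558
stand-frame tcp [-82.3 -82.9]
dp now [  1.  -19.8   2.6] dp after turn [  0.9 -19.7   2.7] rot [0.29 0.06 0.3 ]
200 ['-57,-121,155', '-54,-117,155', '-52,-113,153', '-49,-110,154', '-49,-105,149', '-32,-110,174', '-28,-108,176', '-26,-104,176', '-22,-101,177', '-20,-98,176', '-18,-94,175']
202 ['-56,-122,150', '-48,-121,157', '-50,-115,150', '-46,-113,152', '-50,-105,139', '-52,-99,130', '-26,-110,174', '-21,-108,177', '-20,-103,173', '-17,-100,174', '-13,-98,176']
204 ['-59,-121,136', '-47,-122,152', '-46,-118,149', '-43,-115,149', '-41,-111,149', '-66,-91,96', '-26,-110,166', '-18,-110,174', '-16,-107,175', '-13,-104,175', '-9,-101,177']
206 ['-130,-83,0', '-50,-122,139', '-47,-119,140', '-84,-92,67', '-36,-115,150', '-34,-111,148', '-68,-85,79', '-15,-113,174', '-12,-110,174', '-10,-106,173', '-6,-104,175']
208 ['-125,-87,0', '-124,-82,-3', '-93,-94,48', '-91,-89,45', '-70,-96,79', '-30,-114,148', '-13,-120,176', '-10,-117,176', '-7,-114,177', '-5,-110,174', '-2,-107,176']
210 ['-10
[... 738 characters left out ...]
, '-59,-95,46', '-56,-92,46', '5,-124,162', '11,-123,169', '11,-118,163']
220 ['-94,-110,7', '-90,-106,8', '-86,-103,9', '-85,-98,5', '-80,-95,9', '-78,-91,6', '-73,-88,11', '-53,-94,43', '3,-123,150', '10,-123,159', '4,-114,141']
222 ['-90,-113,5', '-87,-109,6', '-83,-105,6', '-81,-101,4', '-76,-98,8', '-74,-94,5', '-72,-90,4', '438,-393,1029', '2,-123,140', '5,-120,141', '4,-115,132']
224 ['-87,-116,2', '-80,-114,9', '-81,-108,1', '-75,-106,7', '-72,-102,6', '-69,-98,6', '-66,-94,5', '-62,-90,7', '-59,-87,6', '-36,-95,48', '-34,-91,45']
226 ['-83,-119,2', '-79,-115,3', '-76,-111,2', '-71,-109,7', '-67,-106,9', '-66,-101,4', '-64,-96,0', '-59,-93,4', '-53,-91,10', '-53,-86,4', '-30,-94,45']
```

View pics/s4.png

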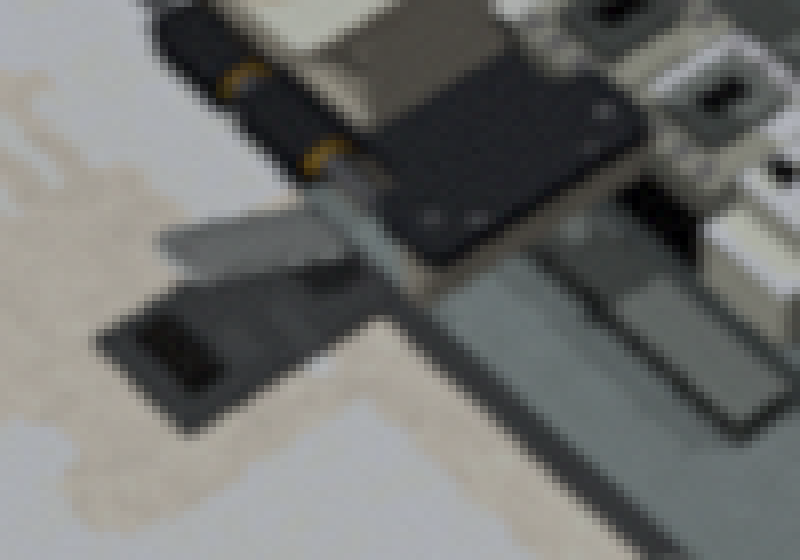

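>>> {"name": "move_arm", "arguments": {
  "deltas": [
    {"dp": [0, 3, 0], "rotation": [0, 0, 0]},
    {"dp": [0, 3, 0], "rotation": [0, 0, 0]},
    {"dp": [0, 3, 0], "rotation": [0, 0, 0]},
    {"dp": [0, 2, 0], "rotation": [0, 0, 0]}
  ]
}}

```text
t: 4.93
eef_pos: [0.4829, -0.0538, 0.0134]
ee_rot: [-1.575, -0.005, 1.469]
force: [0.3, 0.1, 0.1]
width: 0.0007
```

>>> {"name": "move_arm", "arguments": {
  "deltas": [
    {"dp": [0, 2, 0], "rotation": [0, 0, 0]}
  ]
}}

```text
t: 5.02
eef_pos: [0.4828, -0.0538, 0.0111]
ee_rot: [-1.575, -0.005, 1.469]
force: [0.3, 0.5, -0.0]
width: 0.0008
```

>>> {"name": "move_arm", "arguments": {
  "deltas": [
    {"dp": [0, 2, 0], "rotation": [0, 0, 0]}
  ]
}}

```text
t: 5.1
eef_pos: [0.4828, -0.0538, 0.0088]
ee_rot: [-1.575, -0.005, 1.469]
force: [-1.0, -0.4, -0.5]
width: 0.0002
```

>>> {"name": "move_arm", "arguments": {
  "deltas": [
    {"dp": [0, 2, 0], "rotation": [0, 0, 0]}
  ]
}}

```text
t: 5.18
eef_pos: [0.4827, -0.0538, 0.0066]
ee_rot: [-1.574, -0.005, 1.469]
force: [-0.7, 0.3, -0.5]
width: 0.0005
```

>>> {"name": "move_arm", "arguments": {
  "deltas": [
    {"dp": [0, 2, 0], "rotation": [0, 0, 0]}
  ]
}}

```text
t: 5.27
eef_pos: [0.4829, -0.0539, 0.0059]
ee_rot: [-1.574, -0.004, 1.47]
force: [-17.7, 7.1, 53.3]
width: 0.0003
```

Contact came at a reported z of about 6 mm, so the z offset is about 40 mm. At 53 N the corner gave less than 1 mm, so near right is solid. I'll back off and slide over to far right.

>>> {"name": "move_arm", "arguments": {
  "deltas": [
    {"dp": [0, -8, 0], "rotation": [0, 0, 0]},
    {"dp": [0, -10, 0], "rotation": [0, 0, 0]},
    {"dp": [0, -2, 20], "rotation": [0, 0, 0]},
    {"dp": [0, -1, 30], "rotation": [0, 0, 0]},
    {"dp": [0, -1, 30], "rotation": [0, 0, 0]}
  ]
}}

```text
t: 5.68
eef_pos: [0.4078, -0.0452, 0.0288]
ee_rot: [-1.578, -0.004, 1.47]
force: [-0.5, 1.1, 0.5]
width: 0.0
```

>>> {"name": "move_arm", "arguments": {
  "deltas": [
    {"dp": [0, -1, 30], "rotation": [0, 0, 0]},
    {"dp": [0, -1, 30], "rotation": [0, 0, 0]},
    {"dp": [0, -1, 20], "rotation": [0, 0, 0]},
    {"dp": [0, 0, 5], "rotation": [0, 0, 0]},
    {"dp": [0, 0, 0], "rotation": [0, 0, 0]}
  ]
}}

```text
t: 6.1
eef_pos: [0.3148, -0.038, 0.0301]
ee_rot: [-1.578, -0.005, 1.469]
force: [0.7, 0.3, 0.5]
width: 0.0004
```

```bash
python3 go.py 85 -82 9
```

```text
t 6.1 p [314.8 -38.   30.1] F [0.7 0.3 0.5] target [649.8 -70.    9. ] w 0.00043281213268345117
stand-frame tcp [-251.6  -84.6]
dp now [   2.    23.7 -336.4] dp after turn [   2.6   21.1 -336.6] rot [0.42 0.08 0.29]
```

>>> {"name": "move_arm", "arguments": {
  "deltas": [
    {"dp": [0, 0, -30], "rotation": [0, 0, 0]},
    {"dp": [0, 0, -30], "rotation": [0, 0, 0]},
    {"dp": [0, 0, -30], "rotation": [0, 0, 0]},
    {"dp": [0, 0, -30], "rotation": [0, 0, 0]},
    {"dp": [0, 0, -30], "rotation": [0, 0, 0]}
  ]
}}

```text
t: 6.52
eef_pos: [0.4705, -0.0536, 0.0322]
ee_rot: [-1.584, -0.008, 1.476]
force: [0.7, 0.8, 0.6]
width: 0.0003
```

>>> {"name": "move_arm", "arguments": {
  "deltas": [
    {"dp": [0, 0, -30], "rotation": [0, 0, 0]},
    {"dp": [0, 0, -30], "rotation": [0, 0, 0]},
    {"dp": [0, 0, -30], "rotation": [0, 0, 0]},
    {"dp": [0, 0, -30], "rotation": [0, 0, 0]},
    {"dp": [0, 0, -25], "rotation": [0, 0, 0]}
  ]
}}

```text
t: 6.93
eef_pos: [0.6297, -0.0719, 0.0298]
ee_rot: [-1.584, -0.007, 1.476]
force: [0.3, 0.3, 1.4]
width: 0.0007
```

```bash
python3 go.py 85 -82 9
```

```text
t 6.93 p [629.7 -71.9  29.8] F [0.3 0.3 1.4] target [649.8 -70.    9. ] w 0.0006674535498167434
stand-frame tcp [ 65.2 -86. ]
dp now [  3.7  21.1 -19.5] dp after turn [  4.   20.8 -19.8] rot [0.75 0.44 0.39]
```

>>> {"name": "move_arm", "arguments": {
  "deltas": [
    {"dp": [2, 2, -14], "rotation": [0.7, 0.4, 0.3]},
    {"dp": [1, 5, -3], "rotation": [0, 0, 0]},
    {"dp": [0, 5, 0], "rotation": [0, 0, 0]},
    {"dp": [0, 4, 0], "rotation": [0, 0, 0]},
    {"dp": [0, 0, 0], "rotation": [0, 0, 0]}
  ]
}}

```text
t: 7.35
eef_pos: [0.6562, -0.0745, 0.0065]
ee_rot: [-1.57, 0.001, 1.467]
force: [-0.5, -0.6, -0.5]
width: 0.0005
```

```bash
python3 go.py 85 -82 9
```

```text
t 7.35 p [656.2 -74.5   6.5] F [-0.5 -0.6 -0.5] target [649.8 -70.    9. ] w 0.0005112472893901951
stand-frame tcp [ 91.8 -85.8]
dp now [ 3.8 -2.5  6.8] dp after turn [ 3.8 -2.5  6.8] rot [-0.04 -0.07 -0.04]
```

>>> {"name": "move_arm", "arguments": {
  "deltas": [
    {"dp": [4, -2, 4], "rotation": [0, 0, 0]},
    {"dp": [1, 0, 1], "rotation": [0, 0, 0]},
    {"dp": [0, 1, 0], "rotation": [0, 0, 0]}
  ]
}}

```text
t: 7.6
eef_pos: [0.6493, -0.0688, 0.0073]
ee_rot: [-1.569, 0.001, 1.467]
force: [0.1, 1.1, -0.2]
width: 0.0008
```

>>> {"name": "move_arm", "arguments": {
  "deltas": [
    {"dp": [0, 1, 0], "rotation": [0, 0, 0]}
  ]
}}

```text
t: 7.68
eef_pos: [0.6491, -0.0684, 0.0071]
ee_rot: [-1.569, 0.001, 1.467]
force: [-0.3, 0.1, 0.3]
width: 0.0
```

>>> {"name": "move_arm", "arguments": {
  "deltas": [
    {"dp": [0, 1, 0], "rotation": [0, 0, 0]}
  ]
}}

```text
t: 7.77
eef_pos: [0.6491, -0.0681, 0.0067]
ee_rot: [-1.57, 0.0, 1.468]
force: [-0.0, -0.7, 0.1]
width: 0.0004
```

>>> {"name": "move_arm", "arguments": {
  "deltas": [
    {"dp": [0, 1, 0], "rotation": [0, 0, 0]}
  ]
}}

```text
t: 7.85
eef_pos: [0.6492, -0.0681, 0.0063]
ee_rot: [-1.571, 0.0, 1.468]
force: [-2.2, -0.7, 6.8]
width: 0.0003
```

>>> {"name": "move_arm", "arguments": {
  "deltas": [
    {"dp": [0, 1, 0], "rotation": [0, 0, 0]}
  ]
}}

```text
t: 7.93
eef_pos: [0.6492, -0.0681, 0.0063]
ee_rot: [-1.572, 0.0, 1.469]
force: [-3.6, 0.7, 10.1]
width: 0.0004
```

>>> {"name": "move_arm", "arguments": {
  "deltas": [
    {"dp": [0, 1, 0], "rotation": [0, 0, 0]}
  ]
}}

```text
t: 8.02
eef_pos: [0.6492, -0.0681, 0.0063]
ee_rot: [-1.572, 0.0, 1.469]
force: [-4.0, -0.0, 7.5]
width: 0.0004
```

>>> {"name": "move_arm", "arguments": {
  "deltas": [
    {"dp": [0, 2, 0], "rotation": [0, 0, 0]},
    {"dp": [0, 2, 0], "rotation": [0, 0, 0]}
  ]
}}

```text
t: 8.18
eef_pos: [0.6493, -0.0681, 0.0063]
ee_rot: [-1.574, 0.001, 1.47]
force: [-7.2, 2.5, 15.9]
width: 0.0005
```

Far right is solid too: about 16 N and no motion. Next I'll lift over the device row and go to far left.

>>> {"name": "move_arm", "arguments": {
  "deltas": [
    {"dp": [0, -10, 0], "rotation": [0, 0, 0]},
    {"dp": [0, -25, 0], "rotation": [0, 0, 0]},
    {"dp": [0, -30, 0], "rotation": [0, 0, 0]},
    {"dp": [0, -25, 0], "rotation": [0, 0, 0]},
    {"dp": [0, -8, 0], "rotation": [0, 0, 0]}
  ]
}}

```text
t: 8.6
eef_pos: [0.6472, -0.0683, 0.1078]
ee_rot: [-1.57, 0.002, 1.47]
force: [0.9, -0.9, -0.1]
width: 0.0009
```

>>> {"name": "move_arm", "arguments": {
  "deltas": [
    {"dp": [20, -2, 0], "rotation": [0, 0, 0]},
    {"dp": [35, -1, 0], "rotation": [0, 0, 0]},
    {"dp": [35, -1, 0], "rotation": [0, 0, 0]},
    {"dp": [35, -1, 0], "rotation": [0, 0, 0]},
    {"dp": [15, 0, 0], "rotation": [0, 0, 0]}
  ]
}}

```text
t: 9.02
eef_pos: [0.6648, 0.0718, 0.1207]
ee_rot: [-1.581, -0.002, 1.463]
force: [1.1, 0.1, 0.6]
width: 0.0003
```

```bash
python3 go.py 85 82 11
```

```text
t 9.02 p [664.8  71.8 120.7] F [1.1 0.1 0.6] target [666.7  93.1  11. ] w 0.00034497588135953524
stand-frame tcp [85.3 60.6]
dp now [ 21.3 109.7   1.5] dp after turn [ 21.4 109.7   0.3] rot [ 0.56 -0.3   0.09]
```

>>> {"name": "move_arm", "arguments": {
  "deltas": [
    {"dp": [12, 5, 0], "rotation": [0.5, -0.3, 0]},
    {"dp": [2, 25, 0], "rotation": [0, 0, 0]},
    {"dp": [0, 25, 0], "rotation": [0, 0, 0]},
    {"dp": [0, 20, 0], "rotation": [0, 0, 0]},
    {"dp": [0, 8, 0], "rotation": [0, 0, 0]}
  ]
}}

```text
t: 9.43
eef_pos: [0.6697, 0.0921, 0.0381]
ee_rot: [-1.577, -0.005, 1.475]
force: [-0.1, 0.5, -0.2]
width: 0.0006
```

```bash
python3 go.py 85 82 9
```

```text
t 9.43 p [669.7  92.1  38.1] F [-0.1  0.5 -0.2] target [666.7  93.1   9. ] w 0.000626366646766543
stand-frame tcp [88.1 81.3]
dp now [ 0.6 29.   3.3] dp after turn [ 0.7 29.1  3.1] rot [0.38 0.41 0.31]
```

>>> {"name": "move_arm", "arguments": {
  "deltas": [
    {"dp": [0, 10, 2], "rotation": [0.3, 0.4, 0.3]},
    {"dp": [0, 7, 0], "rotation": [0, 0, 0]},
    {"dp": [0, 5, 0], "rotation": [0, 0, 0]},
    {"dp": [0, 2, 0], "rotation": [0, 0, 0]},
    {"dp": [0, 0, 0], "rotation": [0, 0, 0]}
  ]
}}

```text
t: 9.85
eef_pos: [0.6671, 0.0904, 0.0104]
ee_rot: [-1.568, 0.002, 1.466]
force: [-0.4, 0.3, 0.3]
width: 0.0006
```

>>> {"name": "move_arm", "arguments": {
  "deltas": [
    {"dp": [0, 1, 0], "rotation": [0, 0, 0]}
  ]
}}

```text
t: 9.93
eef_pos: [0.6676, 0.0903, 0.0101]
ee_rot: [-1.569, 0.002, 1.466]
force: [0.1, -0.6, 0.6]
width: 0.0005
```

>>> {"name": "move_arm", "arguments": {
  "deltas": [
    {"dp": [0, 1, 0], "rotation": [0, 0, 0]}
  ]
}}

```text
t: 10.02
eef_pos: [0.6681, 0.0903, 0.0098]
ee_rot: [-1.57, 0.002, 1.466]
force: [-0.6, -0.0, 0.3]
width: 0.0006
```

>>> {"name": "move_arm", "arguments": {
  "deltas": [
    {"dp": [0, 1, 0], "rotation": [0, 0, 0]}
  ]
}}

```text
t: 10.1
eef_pos: [0.6686, 0.0904, 0.0094]
ee_rot: [-1.571, 0.001, 1.466]
force: [-1.3, 0.2, 0.3]
width: 0.0006
```

>>> {"name": "move_arm", "arguments": {
  "deltas": [
    {"dp": [0, 2, 0], "rotation": [0, 0, 0]}
  ]
}}

```text
t: 10.18
eef_pos: [0.6691, 0.0906, 0.0081]
ee_rot: [-1.572, 0.0, 1.466]
force: [0.4, -0.8, 0.4]
width: 0.0004
```

>>> {"name": "move_arm", "arguments": {
  "deltas": [
    {"dp": [0, 2, 0], "rotation": [0, 0, 0]}
  ]
}}

```text
t: 10.27
eef_pos: [0.6694, 0.0907, 0.0065]
ee_rot: [-1.573, 0.0, 1.466]
force: [-0.6, 0.3, -0.3]
width: 0.0004
```

>>> {"name": "move_arm", "arguments": {
  "deltas": [
    {"dp": [0, 1, 0], "rotation": [0, 0, 0]}
  ]
}}

```text
t: 10.35
eef_pos: [0.6695, 0.0907, 0.0059]
ee_rot: [-1.574, -0.0, 1.466]
force: [-2.3, -0.6, 6.5]
width: 0.0009
```

>>> {"name": "move_arm", "arguments": {
  "deltas": [
    {"dp": [0, 2, 0], "rotation": [0, 0, 0]}
  ]
}}

```text
t: 10.43
eef_pos: [0.6696, 0.0908, 0.0048]
ee_rot: [-1.574, -0.0, 1.467]
force: [-2.6, 0.0, 8.2]
width: 0.0006
```

>>> {"name": "move_arm", "arguments": {
  "deltas": [
    {"dp": [0, 2, 0], "rotation": [0, 0, 0]}
  ]
}}

```text
t: 10.52
eef_pos: [0.6696, 0.0908, 0.0037]
ee_rot: [-1.574, 0.0, 1.467]
force: [-3.1, 0.7, 9.1]
width: 0.0004
```

>>> {"name": "move_arm", "arguments": {
  "deltas": [
    {"dp": [0, 2, 0], "rotation": [0, 0, 0]},
    {"dp": [0, 2, 0], "rotation": [0, 0, 0]}
  ]
}}

```text
t: 10.68
eef_pos: [0.6697, 0.0908, 0.0025]
ee_rot: [-1.575, 0.0, 1.468]
force: [-7.9, -0.3, 19.5]
width: 0.0006
```

>>> {"name": "move_arm", "arguments": {
  "deltas": [
    {"dp": [0, 2, 0], "rotation": [0, 0, 0]},
    {"dp": [0, 2, 0], "rotation": [0, 0, 0]},
    {"dp": [0, 1, 0], "rotation": [0, 0, 0]}
  ]
}}

```text
t: 10.93
eef_pos: [0.6697, 0.0908, 0.0032]
ee_rot: [-1.577, 0.001, 1.47]
force: [-4.3, -0.1, 10.5]
width: 0.0003
```

```bash
python3 go.py 85 82 9;python3 - <<'E'
from station import arm
from h import *
f=arm.grab_frame("scene");W=cloud(f)
C=np.array([.5737,.0203]);Y=np.radians(-5.9);c,n=np.cos(Y),np.sin(Y)
S=((W[...,:2]-C)@np.array([[c,-n],[n,c]])*1000)
m=(abs(W[...,2]-.046)<.009)&(abs(S[...,0])<109)&(abs(S[...,1])<94)
P=np.c_[S[m],W[m][:,2]]
for a in(-1,1):
  for b in(-1,1):
    q=P[(a*P[:,0]>75)&(b*P[:,1]>60)];print(a,b,len(q),np.median(q[:,2]) if len(q) else None)
cv2.imwrite("pics/s5.png",cv2.resize(f["pixels"][130:280,200:400,::-1],None,fx=4,fy=4,interpolation=2))
E
```

```text
t 10.93 p [669.7  90.8   3.2] F [-4.3 -0.1 10.5] target [666.7  93.1   9. ] w 0.0003334472255750305
stand-frame tcp [88.3 80. ]
dp now [ 2.  -5.8  3.2] dp after turn [ 2.  -5.8  3.3] rot [ 0.38  0.12 -0.05]
-1 -1 165 0.04996209363502668
-1 1 135 0.046664681403467134
1 -1 205 0.04621688072330665
1 1 88 0.04399478252181177
```

View pics/s5.png

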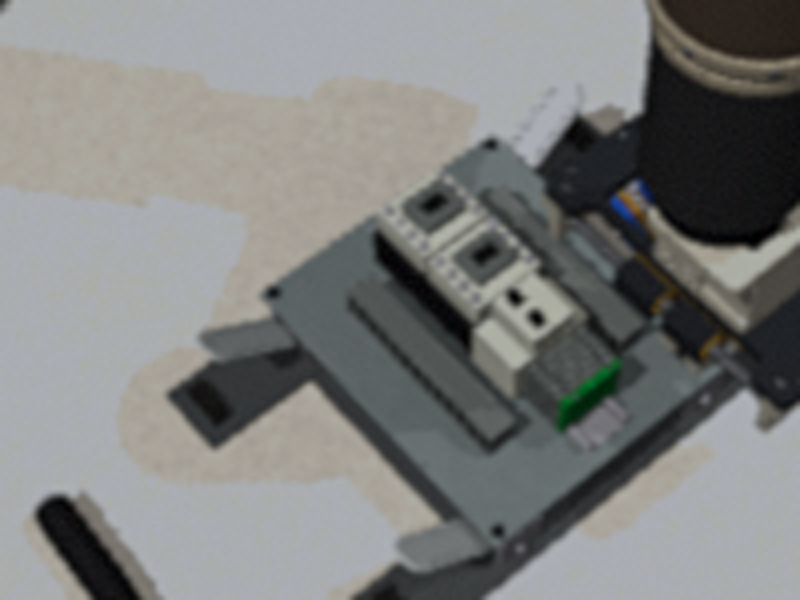

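Far left is the rocking corner: it gave about 3–4 mm and the near right corner rose to 50 mm. The picture shows the gripper over that corner at about (700,350). Now its shim.

>>> {"name": "move_arm", "arguments": {
  "deltas": [
    {"dp": [0, -5, 0], "rotation": [0, 0, 0]},
    {"dp": [0, -15, 0], "rotation": [0, 0, 0]},
    {"dp": [0, -20, 0], "rotation": [0, 0, 0]},
    {"dp": [0, -15, 0], "rotation": [0.3, 0, 0]},
    {"dp": [5, -2, 0], "rotation": [0, 0, 0]}
  ]
}}

```text
t: 11.4
eef_pos: [0.6692, 0.0952, 0.0627]
ee_rot: [-1.571, 0.002, 1.47]
force: [0.4, 0.2, 0.6]
width: 0.0002
```

```bash
python3 go.py 90 125 30
```

```text
t 11.4 p [669.2  95.2  62.7] F [0.4 0.2 0.6] target [676.1 135.4  30. ] w 0.00023546829566699692
stand-frame tcp [87.2 84.3]
dp now [40.7 32.6 -2.8] dp after turn [40.7 32.7 -2.8] rot [ 0.02  0.12 -0.1 ]
```

>>> {"name": "move_arm", "arguments": {
  "deltas": [
    {"dp": [15, 0, -1], "rotation": [0, 0, 0]},
    {"dp": [15, 0, -1], "rotation": [0, 0, 0]},
    {"dp": [7, 5, 0], "rotation": [0, 0, 0]},
    {"dp": [0, 10, 0], "rotation": [0, 0, 0]},
    {"dp": [0, 4, 0], "rotation": [0, 0, 0]}
  ]
}}

```text
t: 11.82
eef_pos: [0.6759, 0.1379, 0.0418]
ee_rot: [-1.573, -0.0, 1.471]
force: [-0.8, -0.1, 0.2]
width: 0.0003
```

```bash
python3 go.py 90 125 20;python3 - <<'E'
from station import arm
from h import *
f=arm.grab_frame("scene")
cv2.imwrite("pics/s6.png",cv2.resize(f["pixels"][130:280,260:460,::-1],None,fx=4,fy=4,interpolation=2))
f=arm.grab_frame("top")
cv2.imwrite("pics/t6.png",cv2.resize(f["pixels"][130:280,180:380,::-1],None,fx=4,fy=4,interpolation=2))
E
```

```text
t 11.82 p [675.9 137.9  41.8] F [-0.8 -0.1  0.2] target [676.1 135.4  20. ] w 0.0003211898600188344
stand-frame tcp [ 89.6 127.5]
dp now [-2.5 21.8 -0.4] dp after turn [-2.5 21.8 -0.4] rot [0.13 0.16 0.01]
```

View pics/s6.png

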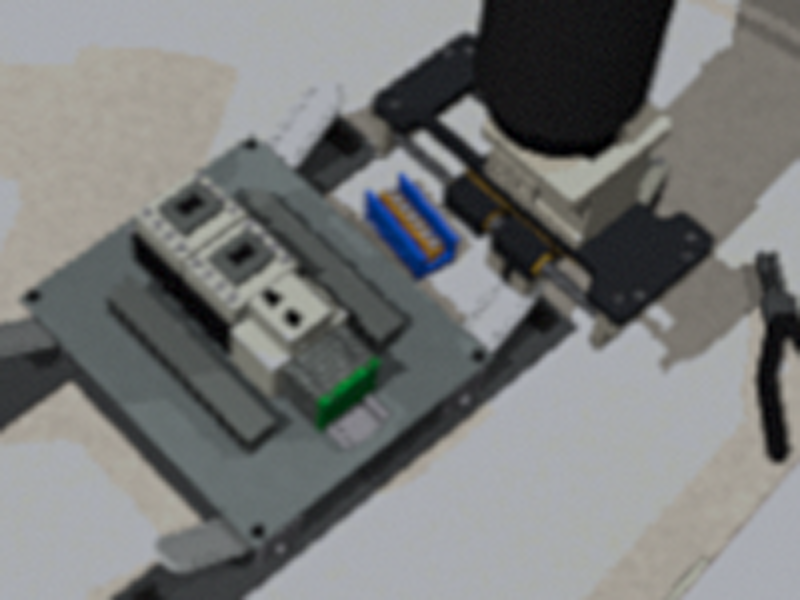

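View pics/t6.png

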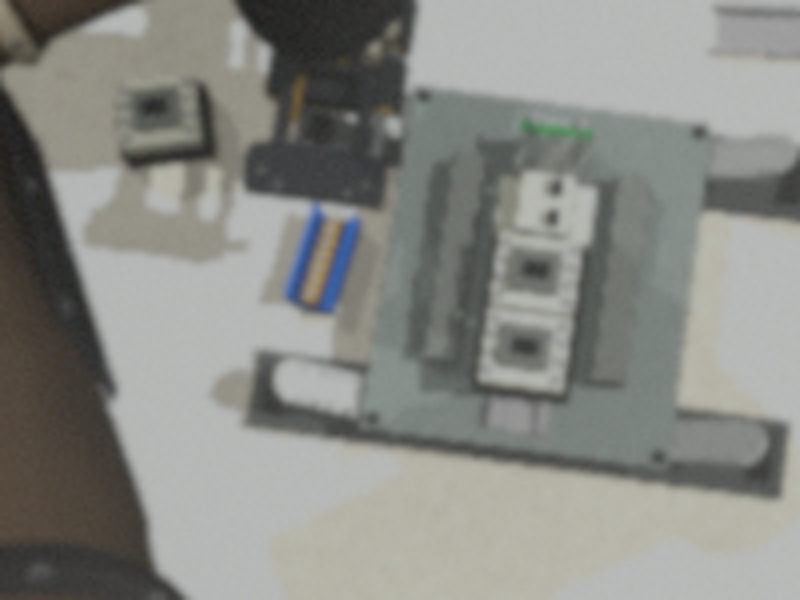

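The gripper is over the far left shim at about (490,300) in the scene crop. The terminal bar at (410,225) and the contactor are clear. Pressing down now.

>>> {"name": "move_arm", "arguments": {
  "deltas": [
    {"dp": [-2, 5, 0], "rotation": [0, 0, 0]},
    {"dp": [0, 5, 0], "rotation": [0, 0, 0]},
    {"dp": [0, 5, 0], "rotation": [0, 0, 0]},
    {"dp": [0, 4, 0], "rotation": [0, 0, 0]}
  ]
}}

```text
t: 12.25
eef_pos: [0.6752, 0.1334, 0.0208]
ee_rot: [-1.571, 0.002, 1.469]
force: [-0.0, -0.7, 1.7]
width: 0.0004
```

>>> {"name": "move_arm", "arguments": {
  "deltas": [
    {"dp": [0, 4, 0], "rotation": [0, 0, 0]},
    {"dp": [0, 4, 0], "rotation": [0, 0, 0]},
    {"dp": [0, 4, 0], "rotation": [0, 0, 0]}
  ]
}}

```text
t: 12.5
eef_pos: [0.6765, 0.133, 0.0088]
ee_rot: [-1.574, 0.001, 1.469]
force: [-1.5, 0.1, 3.7]
width: 0.0002
```

>>> {"name": "move_arm", "arguments": {
  "deltas": [
    {"dp": [0, 4, 0], "rotation": [0, 0, 0]},
    {"dp": [0, 4, 0], "rotation": [0, 0, 0]},
    {"dp": [0, 4, 0], "rotation": [0, 0, 0]}
  ]
}}

```text
t: 12.75
eef_pos: [0.6777, 0.1336, -0.003]
ee_rot: [-1.576, -0.001, 1.469]
force: [-0.5, 1.8, 4.3]
width: 0.0006
```

```bash
python3 go.py 90 125 -24
```

```text
t 12.75 p [677.7 133.6  -3. ] F [-0.5  1.8  4.3] target [676.1 135.4 -24. ] w 0.0005548071128739615
stand-frame tcp [ 91.8 123.4]
dp now [ 1.6 21.   1.9] dp after turn [ 1.6 21.   1.8] rot [0.32 0.08 0.05]
```

The lever is moving at about 4 N. I'll carry on down.

>>> {"name": "move_arm", "arguments": {
  "deltas": [
    {"dp": [1, 4, 0], "rotation": [0.2, 0, 0]},
    {"dp": [0, 4, 0], "rotation": [0, 0, 0]},
    {"dp": [0, 4, 0], "rotation": [0, 0, 0]}
  ]
}}

```text
t: 13.0
eef_pos: [0.6783, 0.1357, -0.0158]
ee_rot: [-1.574, -0.002, 1.47]
force: [-0.5, 2.8, 3.6]
width: 0.0004
```

>>> {"name": "move_arm", "arguments": {
  "deltas": [
    {"dp": [0, 3, 0], "rotation": [0, 0, 0]},
    {"dp": [0, 2, 0], "rotation": [0, 0, 0]},
    {"dp": [0, 2, 0], "rotation": [0, 0, 0]}
  ]
}}

```text
t: 13.25
eef_pos: [0.6784, 0.1364, -0.0243]
ee_rot: [-1.573, -0.002, 1.47]
force: [-1.3, 2.0, 9.2]
width: 0.0005
```

>>> {"name": "move_arm", "arguments": {
  "deltas": [
    {"dp": [0, 2, 0], "rotation": [0, 0, 0]}
  ]
}}

```text
t: 13.33
eef_pos: [0.6786, 0.1363, -0.0248]
ee_rot: [-1.574, -0.002, 1.471]
force: [-11.5, 1.5, 30.0]
width: 0.0007
```

>>> {"name": "move_arm", "arguments": {
  "deltas": [
    {"dp": [0, 2, 0], "rotation": [0, 0, 0]}
  ]
}}

```text
t: 13.42
eef_pos: [0.6786, 0.1363, -0.0247]
ee_rot: [-1.574, -0.001, 1.472]
force: [-9.2, 2.2, 23.7]
width: 0.0005
```

>>> {"name": "move_arm", "arguments": {
  "deltas": [
    {"dp": [0, -8, 0], "rotation": [0, 0, 0]},
    {"dp": [0, -20, 0], "rotation": [0, 0, 0]},
    {"dp": [0, -25, 0], "rotation": [0, 0, 0]},
    {"dp": [0, -20, 0], "rotation": [0, 0, 0]},
    {"dp": [0, -5, 0], "rotation": [0, 0, 0]}
  ]
}}

```text
t: 13.83
eef_pos: [0.6739, 0.133, 0.0521]
ee_rot: [-1.565, 0.005, 1.47]
force: [0.4, 0.4, 0.1]
width: 0.0005
```

```bash
python3 go.py 85 82 11;python3 - <<'E'
from station import arm
from h import *
f=arm.grab_frame("scene")
cv2.imwrite("pics/s7.png",cv2.resize(f["pixels"][130:280,260:460,::-1],None,fx=4,fy=4,interpolation=2))
W=cloud(f)
C=np.array([.5737,.0203]);Y=np.radians(-5.9);c,n=np.cos(Y),np.sin(Y)
S=((W[...,:2]-C)@np.array([[c,-n],[n,c]])*1000)
for lo in range(96,175,8):
  m=(abs(S[...,0]-90)<9)&(abs(S[...,1]-lo-4)<4)
  if m.any():print("fl shim y",lo+4,(np.percentile(W[m][:,2],[10,50,90])*1000).round(1))
E
```

```text
t 13.83 p [673.9 133.   52.1] F [0.4 0.4 0.1] target [666.7  93.1  11. ] w 0.0004963718556219038
stand-frame tcp [ 88.1 122.4]
dp now [-40.1  41.3   3. ] dp after turn [-40.4  41.1   3.1] rot [-0.34  0.15 -0.29]
fl shim y 100 [180.8 213.9 535.2]
fl shim y 108 [ 17.5 533.1 535.8]
fl shim y 116 [ 16.  533.8 536. ]
fl shim y 124 [ 14.9 534.8 536.1]
fl shim y 132 [ 15.  533.6 535.4]
fl shim y 140 [ 14.  533.9 535.9]
fl shim y 148 [ 13.9 533.9 535.7]
fl shim y 156 [ 14.7 532.9 534.2]
fl shim y 164 [ 14.2 532.  533.1]
fl shim y 172 [  7.8 531.5 532.2]
```

View pics/s7.png

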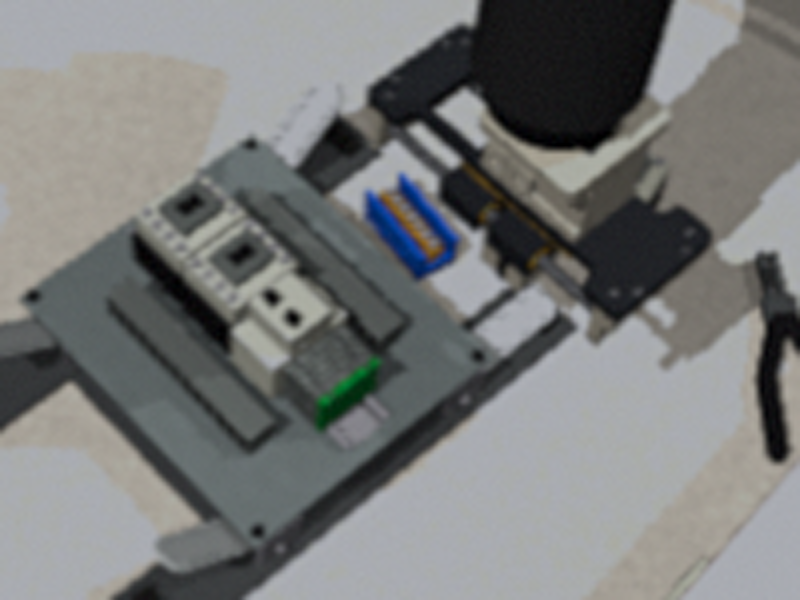

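The shim now lies flat: its top is about 15 mm high from y 108 to 164, at (515,325) in the picture. Next I press the corner again.

>>> {"name": "move_arm", "arguments": {
  "deltas": [
    {"dp": [-15, 0, 1], "rotation": [-0.3, 0, -0.3]},
    {"dp": [-15, 2, 1], "rotation": [0, 0, 0]},
    {"dp": [-6, 10, 0], "rotation": [0, 0, 0]},
    {"dp": [0, 10, 0], "rotation": [0, 0, 0]},
    {"dp": [0, 5, 0], "rotation": [0, 0, 0]}
  ]
}}

```text
t: 14.3
eef_pos: [0.6653, 0.0929, 0.0193]
ee_rot: [-1.566, 0.001, 1.468]
force: [0.2, -0.3, -0.9]
width: 0.0004
```

```bash
python3 go.py 85 82 9
```

```text
t 14.3 p [665.3  92.9  19.3] F [ 0.2 -0.3 -0.9] target [666.7  93.1   9. ] w 0.00043241489306469885
stand-frame tcp [83.7 81.6]
dp now [ 0.4 10.3 -1.4] dp after turn [ 0.4 10.3 -1.3] rot [-0.25  0.02 -0.04]
```

>>> {"name": "move_arm", "arguments": {
  "deltas": [
    {"dp": [0, 3, -1], "rotation": [0, 0, 0]},
    {"dp": [0, 2, 0], "rotation": [0, 0, 0]},
    {"dp": [0, 2, 0], "rotation": [0, 0, 0]},
    {"dp": [0, 1, 0], "rotation": [0, 0, 0]}
  ]
}}

```text
t: 14.63
eef_pos: [0.6641, 0.0917, 0.006]
ee_rot: [-1.56, 0.005, 1.468]
force: [-5.4, -0.6, 16.5]
width: 0.0005
```

>>> {"name": "move_arm", "arguments": {
  "deltas": [
    {"dp": [0, 2, 0], "rotation": [0, 0, 0]}
  ]
}}

```text
t: 14.72
eef_pos: [0.6642, 0.0917, 0.0057]
ee_rot: [-1.56, 0.006, 1.469]
force: [-12.1, -0.9, 25.9]
width: 0.0003
```

>>> {"name": "move_arm", "arguments": {
  "deltas": [
    {"dp": [0, 1, 0], "rotation": [0, 0, 0]},
    {"dp": [0, 1, 0], "rotation": [0, 0, 0]}
  ]
}}

```text
t: 14.88
eef_pos: [0.6641, 0.0916, 0.0063]
ee_rot: [-1.56, 0.007, 1.471]
force: [-2.2, -2.8, 2.7]
width: 0.0
```

>>> {"name": "move_arm", "arguments": {
  "deltas": [
    {"dp": [0, 1, 0], "rotation": [0, 0, 0]},
    {"dp": [0, 1, 0], "rotation": [0, 0, 0]}
  ]
}}

```text
t: 15.05
eef_pos: [0.6642, 0.0916, 0.0062]
ee_rot: [-1.561, 0.008, 1.472]
force: [-3.2, -1.6, 8.6]
width: 0.0002
```

>>> {"name": "move_arm", "arguments": {
  "deltas": [
    {"dp": [0, 2, 0], "rotation": [0, 0, 0]},
    {"dp": [0, 2, 0], "rotation": [0, 0, 0]},
    {"dp": [0, 2, 0], "rotation": [0, 0, 0]}
  ]
}}

```text
t: 15.3
eef_pos: [0.6642, 0.0916, 0.0059]
ee_rot: [-1.562, 0.01, 1.475]
force: [-6.6, -2.4, 15.8]
width: 0.0005
```

>>> {"name": "move_arm", "arguments": {
  "deltas": [
    {"dp": [0, -8, 0], "rotation": [0, 0, 0]},
    {"dp": [0, -25, 0], "rotation": [0, 0, 0]},
    {"dp": [0, -30, 0], "rotation": [0, 0, 0]},
    {"dp": [0, -30, 0], "rotation": [0, 0, 0]},
    {"dp": [0, -25, 0], "rotation": [0, 0, 0]}
  ]
}}

```text
t: 15.72
eef_pos: [0.6622, 0.0934, 0.1228]
ee_rot: [-1.553, 0.013, 1.476]
force: [1.1, 1.1, -0.3]
width: 0.0004
```

>>> {"name": "move_arm", "arguments": {
  "deltas": [
    {"dp": [30, -5, 0], "rotation": [0, 0, 0]},
    {"dp": [35, 0, 0], "rotation": [0, 0, 0]},
    {"dp": [35, 0, 0], "rotation": [0, 0, 0]},
    {"dp": [15, 0, 0], "rotation": [0, 0, 0]},
    {"dp": [0, 0, 0], "rotation": [0, 0, 0]}
  ]
}}

```text
t: 16.13
eef_pos: [0.6793, 0.2146, 0.1389]
ee_rot: [-1.569, 0.004, 1.475]
force: [0.3, -0.4, 0.1]
width: 0.0004
```

```bash
python3 - <<'E'
from station import arm
from h import *
s=arm.get_state();print(s["t"],s["force"],abs(s["qd"]).max(),s["eef_pos"])
for nm in("scene","top"):
  f=arm.grab_frame(nm)
  o=(130,200) if nm=="scene" else (130,225)
  cv2.imwrite(f"pics/{nm}8.png",cv2.resize(f["pixels"][130:280,o[1]:o[1]+200,::-1],None,fx=4,fy=4,interpolation=2))
  W=cloud(f)
  C=np.array([.5737,.0203]);Y=np.radians(-5.9);c,n=np.cos(Y),np.sin(Y)
  S=((W[...,:2]-C)@np.array([[c,-n],[n,c]])*1000)
  m=(abs(W[...,2]-.046)<.009)&(abs(S[...,0])<112)&(abs(S[...,1])<97)
  P=np.c_[S[m],W[m][:,2]]
  print(nm,cv2.minAreaRect(((W[m][:,:2])*1000).astype(np.float32)))
  for a in(-1,1):
   for b in(-1,1):
    q=P[(a*P[:,0]>75)&(b*P[:,1]>60)];print(a,b,len(q),np.median(q[:,2]) if len(q) else None)
    k=(abs(S[...,0]-a*90)<10)&(abs(b*S[...,1]-137)<6)&(W[...,2]<.12)
    print("  shim z at 137 out",(np.median(W[k][:,2])*1000).round(1) if k.any() else None)
E
```

```text
16.1333 [ 0.29877609 -0.35313933  0.06634378] 0.01332796820761402 [0.67931424 0.21459357 0.13888305]
scene ((572.3367919921875, 19.81623077392578), (193.11512756347656, 221.02432250976562), 84.28047943115234)
-1 -1 180 0.04646609229802118
  shim z at 137 out 8.1
-1 1 146 0.04628754231239429
  shim z at 137 out 64.6
1 -1 211 0.04593934746792405
  shim z at 137 out 62.6
1 1 180 0.046086739965166656
  shim z at 137 out 16.2
top ((574.8198852539062, 19.69525146484375), (191.71405029296875, 221.1299591064453), 84.13070678710938)
-1 -1 199 0.04697637747914829
  shim z at 137 out 62.2
-1 1 198 0.046802913895400255
  shim z at 137 out 66.7
1 -1 188 0.047099113453240915
  shim z at 137 out 66.2
1 1 190 0.046788527979074734
  shim z at 137 out 16.7
```

View pics/scene8.png

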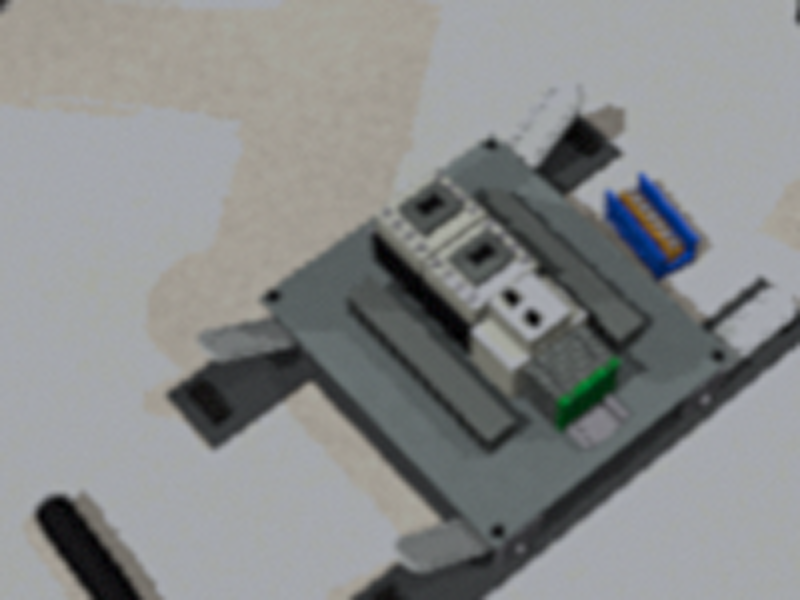

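The plate is level (all corners about 46–47 mm) and centred. Only the far left shim is flat, at (760,320), and the loose parts are where they were. The low scene reading for the near right shim is bench seen under the lever; the top view puts it at 62 mm, so it is standing.

```bash
python3 -c "
from station import arm
print(arm.job_done())"
```

```text
the job is handed in; nothing more can be done
None
```

The far left corner was the one that rocked. I pressed its flip shim flat, and the corner was solid when I pressed it again. The job is handed in; no verdict is reported.

**Finding the corner:** I pressed near right, far right and far left.
- **Near right:** solid, moving less than 1 mm at 53 N, which was a harder press than I intended.
- **Far right:** solid at 16 N.
- **Far left:** gave about 3 to 4 mm, and the near right corner rose to about 50 mm.
- **Near left:** not pressed, because the rocking corner was already found.

**Shim and check press:** The far left shim's top is now about 15–16 mm above the bench. On the last press the corner stayed at its level within about 0.5 mm under 16–26 N. One reading during that press dropped briefly to 2.7 N, so I pressed again and got 16 N.

**Final pictures:** All four corners are at 46–47 mm, the plate has shifted by no more than about 1 mm, and the other three shims are standing. The terminal bar and screwdriver look undisturbed. I did not take a final picture of the spare contactor, but nothing came near it. The arm was clear with no force on it.

**Readings that disagreed:**
- **TCP height:** the reported height is about 40 mm lower than the real one. The depth images showed it and contact confirmed it, so I worked from contact force instead.
- **Near right shim:** one scene camera reading gave 8 mm, which I took to be bench seen under the lever. The top view gives 62 mm, and the shim is visibly standing.
- **Wrong-way slide:** after the first press I moved the wrong way along x, towards the robot. I corrected it and nothing was touched.

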